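# Start the carver's turntable from its switch box and console

### The arm

A 6-joint arm with a two-finger parallel gripper is mounted at the origin on the work surface. World frame = base frame: x ahead of the robot, y to its left, z up, the work surface at z = 0. Lengths are in mm, angles in rad, forces in N, time in s.
With the tool pointing down it reaches from about 300 to 775 mm from the base axis. Payload 14.6 kg.
Tool frame: the origin (TCP) lies between the finger pads; the fingertips stand manip.nose_length ahead of it and the grasp point (between the pads) lies 11 mm behind it (manip.nose_length is the distance from the TCP to the fingertips, in mm); z points along the fingers, y is the line along which they close (so a half turn about z gives the same grasp; the last joint's range is limited). The gripper opens to 94 mm and grips with 3 to 60 N. Pads are 16 mm wide; open, the fingers measure 119 mm over their backs; the gripper's body (75 mm by 177 mm) begins 78 mm behind the grasp point.
Start: joints at [1.281, 0.3, 1.521, -0, 1.321, -0.067], TCP at [121.527, 536.396, 213.446] pointing down, gripper open.
Joint ranges: [-3.03, 3.03], [-0.79, 2.21], [0.23, 2.52], [-1.04, 4.18], [0, 3.07], [-2.55, 2.55]. Speed limits (rad/s): [2.22, 2.22, 2.57, 3.14, 3.14, 3.14].

### API

Orientations are given as [roll, pitch, yaw] about the fixed x, y, z axes, in that order (R = Rz(yaw) Ry(pitch) Rx(roll)).
In Python, from cell import manip, cams, job gives the robot as it stands.
- The arm moves only by the tool jog_arm, never from a script. Its argument "commands" is a list of rows, each an object of numbers: "dx", "dy", "dz": the shift along the tool's x, y, z each as a share of 40 mm, from -1 to 1; "ax", "ay", "az": the turn, a rotation vector about the tool's x, y, z each as a share of 10 degrees, from -1 to 1; "gripper": the closure, from 0 (fully open) to 1 (shut). A call has 1 to 10 rows; each row shifts and turns the commanded pose from where the row before left it, along the tool's axes as they then stand; what a row does not reach is not made up. A row lasts 1/8 s, in which the tool goes at most 62.5 mm and 10.7 degrees, less where a joint would pass 70% of its speed; a pose out of reach is approached as far as the arm can. A call with a number of a shift or a turn outside -1 to 1 is refused whole. A call with a gripper value outside its range is refused whole. The fingers move at their own pace and stop on an object; "squeeze" is the grip in N (left out, the last holds). Time passes only in rows, so rows that do not move let the fingers close. It gives the time, the measured TCP pose, the force, the opening and the grip force at its end, in the units of the state.
- manip.read_state(): the state, without advancing time (a new reading comes with each control period).
- cams.camera(name): name is "scene" or "top" or "wrist"; returns a dict with "image" (384x512x3 uint8, red, green, blue), "fx", "fy", "cx", "cy" (pixels), "world_to_cam" (4x4, takes a point from world to camera coordinates). Camera axes: x right, y down, z forward; pixel columns grow to the right and rows downward; lengths in mm; the calibration is good to about 2 mm. A picture is of the moment at which its call begins. There is no depth.
- job.sign_off(): hands the job in; it is judged then, once.
The state is a dict: "clock": time; "joints": joint angles; "qd": joint speeds; "effort": joint torques, N m; "eef_pos": TCP position; "eef_rot": TCP orientation; "wrist_force": force on the tool from outside, world axes, zero at the start; "moment": the same for the moment, N m; "finger_gap": finger opening in mm; "finger_force": force on a finger pad.
Only numpy, scipy, OpenCV 4.12 (cv2) and the standard library are available. Lean on these libraries where they do the work, as an engineer would, in place of code of your own. Each camera call takes 0.05 s, during which the arm holds its last target. There are 200 camera calls.

### The job

Get the carving turntable running, using only the tips of the closed fingers: press down the raised, ribbed end of the rocker on the switch box so that it is fully switched on, then push the wide round start button on the console fully in, then press the long bar-shaped jog key fully down and keep it down; the program finishes while still holding the jog key down. Do not press the small square stop key, press nothing on the console out of turn, do not lift or shove the switch box, and leave everything else on the bench where it stands.

Things in the scene. Friction and masses are not known exactly. Their poses are not given: they have to be found in the camera images.
- switch_box: cordless switch box lying loose on the bench, grey plastic, 110 (its x) x 64 (y) x 40 (z) mm, about 0.7 kg; origin at the centre of its underside. A black rocker 72 x 30 mm sits on top, pivoting about the box's y axis above its middle, 48 mm above the bench. The box may be turned any way round and stands on either side of the bench.
- rocker (a joint): angle of the rocker (rad), a shallow V seen from the side: near 0 = off, the half towards the box's +x (with three raised steel cross ribs) slopes up 0.34 rad and the smooth half lies level; 0.34 = on, ribbed half level (its top then 53 mm above the bench), smooth half up. It stays where it is left. Pressing down on the ribbed half takes about 4 N, until it meets its stop.
- ribbed_end (a point): point on the top of the rocker's ribbed half, on its centre line, 26 mm from the pivot; moves with the rocker (about 61 mm above the bench when off, 53 mm when on)
- console: turntable console screwed to the bench, grey steel with aluminium top, 110 (its x) x 230 (y) x 45 (z) mm; origin at the centre of its underside. Its three black keys stand in a row along its y: start at y = -75 mm, stop in the middle, jog at y = +75 mm, all moving straight down.
- start (a joint): travel of the start button (m), 0 = out, 0.008 = fully in; needs about 3 N and stays in once pushed
- start_top (a point): centre of the top of the start button: a wide round cap 36 mm across, 66 mm above the bench when out
- stop (a joint): travel of the stop key (m), 0 = up, 0.005 = fully down, sprung (1 N to start, 3.5 N fully down)
- stop_top (a point): centre of the top of the stop key: a small low square key 20 x 20 mm, only 8 mm proud of the console, 53 mm above the bench
- jog (a joint): travel of the jog key (m), 0 = up, 0.008 = fully down at its stop; sprung: 1.5 N to start, 6 N fully down, comes back up when let go
- jog_top (a point): centre of the top of the jog key: a long bar 80 mm (along the console's x) x 24 mm, 66 mm above the bench when up
- tape_roll: bystander near the switch box: cardboard ring 52 mm across, 24 mm high, lying flat; origin at the centre of its underside
- chisel: bystander near the switch box: chisel lying flat, wooden handle 80 mm long and 18 mm thick towards -x, blade 75 mm towards +x; origin at the ferrule, on the bench
- mug: bystander beyond the console: dark metal mug 80 mm across, 82 mm high, handle at its +y; origin at the centre of its underside
- stone_sample: bystander on the robot's side of the console: marble block 40 x 50 x 25 mm; origin at the centre of its underside
- figurine: bystander beyond the gap between switch box and console: plaster figurine 60 mm across, 137 mm high; origin at the centre of its underside
Not all that is in view belongs to the job. Leave any blue or purple look-alike of the switch_box alone.

How it is judged:
By the outcome, as a careful person would: the job done as asked, in the order asked, and still so for the second after the job is handed in, while the arm keeps its last pose, push and grip.
It also fails if it takes over 45 s, if anything falls off the work surface, if the arm or the gripper's body presses on something with over 40 N, if the wrist force passes 120 N, or if a joint passes its speed limit or range.

## Working session

There is one attempt and no reset: what is moved stays moved. The work goes in short steps, Python scripts to look and compute and a tool call to move; the robot and the scene stay as the last step left them, time stands still between calls to the robot, and variables do not carry over. Pictures are saved under pics/ and viewed, at most 10 in all, crops included, and the job is handed in when it is done.

Besides the shell and the picture viewer there is one more tool, called after "Request:" by a JSON object that holds its "api" and its "payload", one argument or row to a line. jog_arm: Moves the arm, as the interface text tells. Shift numbers are shares of 40 mm and turn numbers shares of 10 degrees, none past 1 either way. Its arguments: {"type":"object","properties":{"commands":{"type":"array"},"squeeze":{"type":"number"}},"required":["commands"]}

```bash
mkdir -p pics
python3 - <<'E'
from cell import manip,cams
import cv2,numpy as np
for n in("scene","top"):
    c=cams.camera(n); cv2.imwrite(f"pics/{n}0.png",c["image"][:,:,::-1]); np.savez(n+"0.npz",**c)
    print(n,c["fx"],c["cx"],c["cy"],np.round(c["world_to_cam"],3).tolist())
print(manip.nose_length,manip.read_state())
E
```

```text
scene 423.95044104070877 260.7892757411536 197.38818346409957 [[0.784, 0.62, 0.02, -426.491], [0.411, -0.494, -0.766, -188.379], [-0.465, 0.609, -0.642, 1556.899], [0.0, 0.0, 0.0, 1.0]]
top 442.47412241449257 262.6266888209938 188.4125829300754 [[0.024, -0.999, -0.024, -30.955], [-0.988, -0.02, -0.154, 553.219], [0.153, 0.027, -0.988, 1234.386], [0.0, 0.0, 0.0, 1.0]]
8.0 {'clock': 0.1, 'joints': array([ 1.28139505e+00,  3.00430831e-01,  1.52148447e+00, -1.82332123e-05,
        1.32068209e+00, -6.65945612e-02]), 'qd': array([-0.00068815, -0.0031032 , -0.00227915, -0.00167867, -0.00058212,
       -0.00012286]), 'effort': array([ 1.66350219e-03, -5.32652414e+01, -3.53278327e+01,  7.09709153e-02,
        2.36094289e-02, -3.73308740e-05]), 'eef_pos': array([121.47690905, 536.20250897, 212.94927795]), 'eef_rot': array([-3.14058897e+00, -4.92380563e-05,  2.91879044e+00]), 'wrist_force': array([-0.2532007 , -0.10485743,  0.90770745]), 'moment': array([ 0.02065955, -0.06103022, -0.00910665]), 'finger_force': 0.0, 'finger_gap': 94.24381334687195}
```

View pics/top0.png

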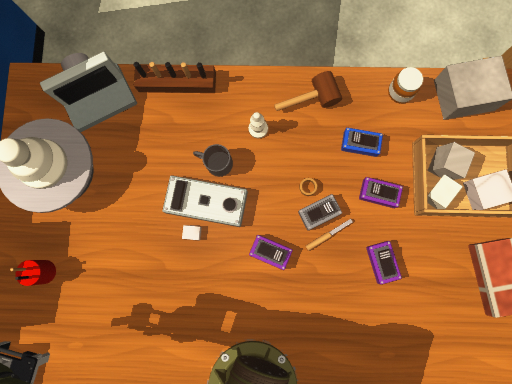

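View pics/scene0.png

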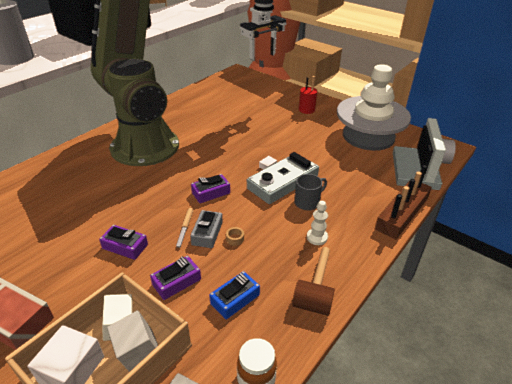

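The top view shows the grey switch box at about (320,212). The console has jog at (178,194), stop at (204,200) and start at (230,205). I'll enlarge both views for precise points.

Run:
```python
import cv2,numpy as np
t=cv2.imread("pics/top0.png");s=cv2.imread("pics/scene0.png")
def crop(im,x,y,w,h,k):return cv2.resize(im[y:y+h,x:x+w],None,fx=k,fy=k,interpolation=cv2.INTER_CUBIC)
cv2.imwrite("pics/ct.png",crop(t,155,165,195,75,4))
a=crop(s,180,145,145,110,5)
cv2.imwrite("pics/cs.png",a)
```

```text
(no output)
```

View pics/ct.png

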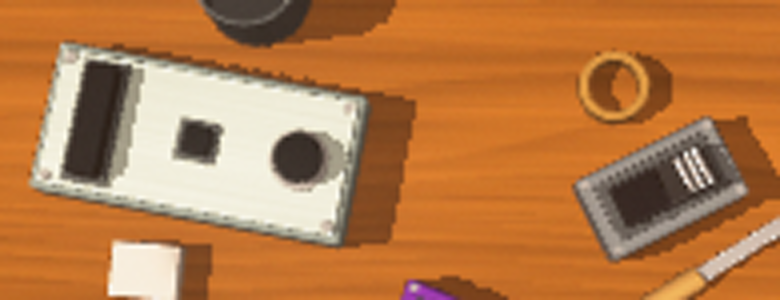

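View pics/cs.png

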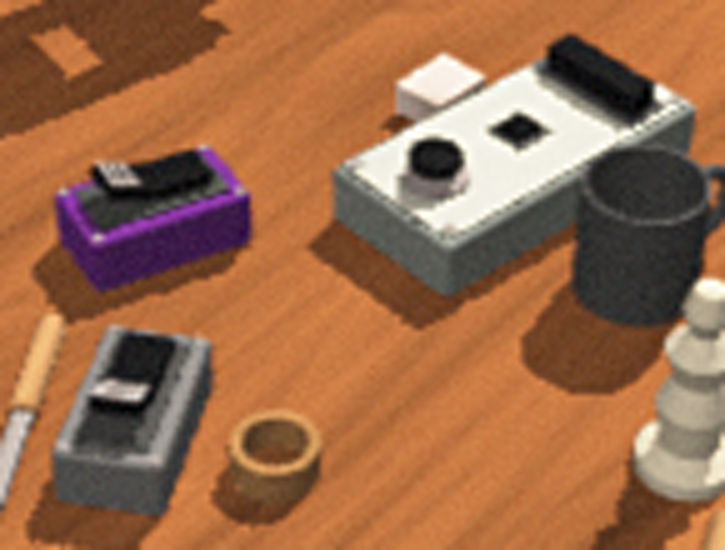

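```bash
cat > h.py <<'E'
import numpy as np
def P(c):
    K=np.array([[c["fx"],0,c["cx"]],[0,c["fy"],c["cy"]],[0,0,1]]);return K@c["world_to_cam"][:3]
def onplane(M,uv,z):
    A=np.c_[M[:,0],M[:,1],-np.array([*uv,1])];return np.linalg.solve(A,-(M[:,2]*z+M[:,3]))[:2]
def tri(Ms,uvs):
    A=[];
    for M,(u,v) in zip(Ms,uvs):A+= [u*M[2]-M[0],v*M[2]-M[1]]
    A=np.array(A);A/=np.linalg.norm(A[:,:3],axis=1)[:,None]
    return np.linalg.lstsq(A[:,:3],-A[:,3],rcond=None)[0]
E
python3 - <<'E'
from h import *
T,S=P(np.load("top0.npz")),P(np.load("scene0.npz"))
t=lambda x,y:((x+.5)/4-.5+155,(y+.5)/4-.5+165)
s=lambda x,y:((x+.5)/5-.5+180,(y+.5)/5-.5+145)
D=dict(jog=((96,120),(603,70),66),stop=((198,140),(519,129),53),start=((298,157),(437,158),66),ribs=((693,170),(122,390),61),
c1=((575,185),(112,327),40),c2=((612,260),None,40),c3=((708,118),(165,485),40),c4=((747,188),(57,460),40),c2b=((575,185),(210,340),40),
k1=((66,43),None,45),k2=((367,98),None,45),k3=((340,244),None,45),k4=((32,187),None,45))
for k,(a,b,z) in D.items():
    print(k,"top@z",onplane(T,t(*a),z).round(1),*(("scene@z",onplane(S,s(*b),z).round(1),"tri",tri([T,S],[t(*a),s(*b)]).round(1)) if b else ()))
E
```

```text
jog top@z [527.5 218.6] scene@z [534.3 219.6] tri [530.1 221.4  62.5]
stop top@z [516.3 147.5] scene@z [520.5 145.5] tri [517.4 148.6  49.6]
start top@z [504.1  74.1] scene@z [508.9  73.1] tri [505.5  75.4  62.7]
ribs top@z [ 501.3 -204.2] scene@z [ 501.1 -199.4] tri [ 502.1 -202.6   63.8]
c1 top@z [ 491.1 -122.6] scene@z [ 442.7 -149.6] tri [ 472.4 -141.4   55.6]
c2 top@z [ 438.2 -149.4]
c3 top@z [ 541.5 -217.4] scene@z [ 554. -223.] tri [ 544.7 -217.2   29. ]
c4 top@z [ 491.6 -245.2] scene@z [ 496.  -246.4] tri [ 492.6 -244.9   36.6]
c2b top@z [ 491.1 -122.6] scene@z [ 494.2 -121.7] tri [ 492.2 -121.7   38.7]
k1 top@z [586.3 248.2]
k2 top@z [550.3  28. ]
k3 top@z [444.9  44.1]
k4 top@z [480.8 266.8]
```

Heights triangulate to within about 4 mm of the given ones. The ribs come out at (502,-205) and agree with the box corners (centre (491,-184), x axis at -62°). I'll move towards the switch box and close the fingers on the way.

Request:
{"api": "jog_arm", "payload": {
  "commands": [
    {"gripper":1,"dx":-0.4,"dy":-0.5},
    {"gripper":1,"dx":-0.8,"dy":-0.95},
    {"gripper":1,"dx":-0.8,"dy":-0.95},
    {"gripper":1,"dx":-0.8,"dy":-0.95},
    {"gripper":1,"dx":-0.8,"dy":-0.95},
    {"gripper":1,"dx":-0.8,"dy":-0.95},
    {"gripper":1,"dx":-0.8,"dy":-0.95},
    {"gripper":1,"dx":-0.8,"dy":-0.95},
    {"gripper":1,"dx":-0.8,"dy":-0.95},
    {"gripper":1,"dx":-0.8,"dy":-0.95}
  ],
  "squeeze": 20
}}

```text
schema error: expected keys dx, dy, dz, ax, ay, az, gripper
```

Request:
{"api": "jog_arm", "payload": {
  "commands": [
    {"gripper":1,"dx":-0.8,"dy":-0.95},
    {"gripper":1,"dx":-0.8,"dy":-0.95},
    {"gripper":1,"dx":-0.8,"dy":-0.95},
    {"gripper":1,"dx":-0.8,"dy":-0.95},
    {"gripper":1,"az":0.98},
    {"gripper":1,"az":0.98},
    {"gripper":1,"az":0.98},
    {"gripper":1,"az":0.98},
    {"gripper":1,"az":0.98},
    {"gripper":1}
  ]
}}

```text
schema error: expected keys dx, dy, dz, ax, ay, az, gripper
```

```bash
cat > go.py <<'E'
import sys,numpy as np
from scipy.spatial.transform import Rotation as R
from cell import manip
s=manip.read_state(); p=s["eef_pos"]; r=s["eef_rot"]
t=np.array([float(v) for v in sys.argv[1:4]])
print("clk",s["clock"],"p",p.round(1),"rot",r.round(3),"gap",s["finger_gap"],"F",s["wrist_force"].round(1))
print("rows of 40mm:",(R.from_euler("xyz",r).inv().apply(t-p)/40).round(3))
E
python3 go.py 502.5 -205.5 110
```

```text
clk 0.1 p [121.5 536.2 212.9] rot [-3.141 -0.     2.919] gap 94.24381334687195 F [-0.3 -0.1  0.9]
rows of 40mm: [-13.387 -15.977   2.589]
```

Request:
{"api": "jog_arm", "payload": {
  "commands": [
    {"dx":-0.4,"dy":-0.5,"dz":0,"ax":0,"ay":0,"az":0,"gripper":1},
    {"dx":-0.8,"dy":-0.95,"dz":0,"ax":0,"ay":0,"az":0,"gripper":1},
    {"dx":-0.8,"dy":-0.95,"dz":0,"ax":0,"ay":0,"az":0,"gripper":1},
    {"dx":-0.8,"dy":-0.95,"dz":0,"ax":0,"ay":0,"az":0,"gripper":1},
    {"dx":-0.8,"dy":-0.95,"dz":0,"ax":0,"ay":0,"az":0,"gripper":1},
    {"dx":-0.8,"dy":-0.95,"dz":0,"ax":0,"ay":0,"az":0,"gripper":1},
    {"dx":-0.8,"dy":-0.95,"dz":0,"ax":0,"ay":0,"az":0,"gripper":1},
    {"dx":-0.8,"dy":-0.95,"dz":0,"ax":0,"ay":0,"az":0,"gripper":1},
    {"dx":-0.8,"dy":-0.95,"dz":0,"ax":0,"ay":0,"az":0,"gripper":1},
    {"dx":-0.8,"dy":-0.95,"dz":0,"ax":0,"ay":0,"az":0,"gripper":1}
  ],
  "squeeze": 20
}}

```text
clock: 1.35
eef_pos: [338.4, 114.6, 213.5]
eef_rot: [3.141, 0.0, 2.919]
wrist_force: [0.1, 0.6, -0.5]
finger_gap: 0.9
finger_force: 0.0
```

Request:
{"api": "jog_arm", "payload": {
  "commands": [
    {"dx":-0.8,"dy":-0.95,"dz":0,"ax":0,"ay":0,"az":0,"gripper":1},
    {"dx":-0.8,"dy":-0.95,"dz":0,"ax":0,"ay":0,"az":0,"gripper":1},
    {"dx":-0.8,"dy":-0.95,"dz":0,"ax":0,"ay":0,"az":0,"gripper":1},
    {"dx":-0.8,"dy":-0.95,"dz":0,"ax":0,"ay":0,"az":0,"gripper":1},
    {"dx":0,"dy":0,"dz":0,"ax":0,"ay":0,"az":0.98,"gripper":1},
    {"dx":0,"dy":0,"dz":0,"ax":0,"ay":0,"az":0.98,"gripper":1},
    {"dx":0,"dy":0,"dz":0,"ax":0,"ay":0,"az":0.98,"gripper":1},
    {"dx":0,"dy":0,"dz":0,"ax":0,"ay":0,"az":0.98,"gripper":1},
    {"dx":0,"dy":0,"dz":0,"ax":0,"ay":0,"az":0.98,"gripper":1},
    {"dx":0,"dy":0,"dz":0,"ax":0,"ay":0,"az":0,"gripper":1}
  ]
}}

```text
clock: 2.6
eef_pos: [429.2, -60.3, 213.3]
eef_rot: [-3.141, -0.0, 2.065]
wrist_force: [-0.4, 0.2, -0.5]
finger_gap: 0.8
finger_force: 0.0
```

```bash
python3 go.py 502.5 -205.5 110
```

```text
clk 2.6 p [429.2 -60.3 213.3] rot [-3.141 -0.     2.065] gap 0.8181685596385666 F [-0.4  0.2 -0.5]
rows of 40mm: [-4.065 -0.105  2.581]
```

Request:
{"api": "jog_arm", "payload": {
  "commands": [
    {"dx":-0.9,"dy":0,"dz":0,"ax":0,"ay":0,"az":0,"gripper":1},
    {"dx":-0.9,"dy":0,"dz":0,"ax":0,"ay":0,"az":0,"gripper":1},
    {"dx":-0.9,"dy":0,"dz":0,"ax":0,"ay":0,"az":0,"gripper":1},
    {"dx":-0.9,"dy":0,"dz":0,"ax":0,"ay":0,"az":0,"gripper":1},
    {"dx":-0.465,"dy":-0.105,"dz":0,"ax":0,"ay":0,"az":0,"gripper":1},
    {"dx":0,"dy":0,"dz":0.8,"ax":0,"ay":0,"az":0,"gripper":1},
    {"dx":0,"dy":0,"dz":0.8,"ax":0,"ay":0,"az":0,"gripper":1},
    {"dx":0,"dy":0,"dz":0.8,"ax":0,"ay":0,"az":0,"gripper":1},
    {"dx":0,"dy":0,"dz":0.4,"ax":0,"ay":0,"az":0,"gripper":1},
    {"dx":0,"dy":0,"dz":0,"ax":0,"ay":0,"az":0,"gripper":1}
  ]
}}

```text
clock: 3.85
eef_pos: [502.2, -205.3, 101.1]
eef_rot: [-3.141, -0.001, 2.065]
wrist_force: [0.4, -0.4, 1.1]
finger_gap: 0.5
finger_force: 0.0
```

```bash
python3 go.py 502.5 -205.5 70
python3 - <<'E'
from cell import cams
from h import *
import cv2
S=None
for n in("wrist","scene"):
    c=cams.camera(n);im=c["image"][:,:,::-1].copy();M=P(c)
    if n=="wrist":
        for q in[(502.5,-205.5,61),(490.6,-183.7,48)]:
            v=M@[*q,1];v=v[:2]/v[2];print(n,v.round(1))
        A=im
    else: B=cv2.resize(im[150:280,150:290],None,fx=2.9,fy=2.9,interpolation=cv2.INTER_CUBIC)
h=384;B=cv2.resize(B,(280,h)) if 0 else B
o=np.zeros((384,788,3),np.uint8);o[:,:512][:A.shape[0]]=A;B=cv2.resize(B,(276,256));o[:256,512:]=B
cv2.imwrite("pics/w1.png",o)
E
```

```text
clk 3.85 p [ 502.2 -205.3  101.1] rot [-3.141e+00 -1.000e-03  2.065e+00] gap 0.5280353120266708 F [ 0.4 -0.4  1.1]
rows of 40mm: [-0.009  0.006  0.777]
wrist [262.6 223.7]
wrist [262.4 189.5]
```

View pics/w1.png

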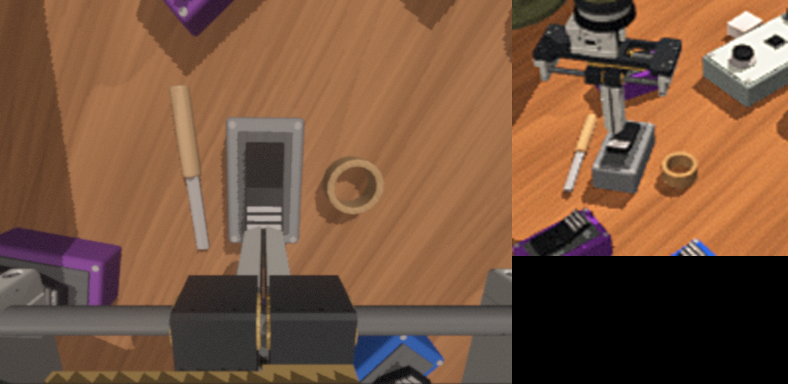

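Wrist view: the box top runs from (228,118) to (298,242), ribs at about (264,216), and the closed fingers are aligned with the rocker. Checking the box position against this view.

Run:
```python
from cell import cams
from h import *
M=P(cams.camera("wrist"))
q=[onplane(M,p,40) for p in[(228,118),(303,118),(300,242),(228,242)]]
print(np.round(q,1),np.mean(q,0).round(1))
T=P(np.load("top0.npz"))
print("ribs wrist@61",onplane(M,(264,216),61).round(1),"tri",tri([M,T],[(264,216),(328.0,207.1)]).round(1))
```

```text
[[ 440.9 -147.6]
 [ 493.4 -119.4]
 [ 545.3 -213.1]
 [ 488.3 -243.7]] [ 492. -181.]
ribs wrist@61 [ 501.5 -200.2] tri [ 504.5 -206.9   39.6]
```

Request:
{"api": "jog_arm", "payload": {
  "commands": [
    {"dx":0,"dy":0,"dz":0.35,"ax":0,"ay":0,"az":0,"gripper":1},
    {"dx":0,"dy":0,"dz":0.35,"ax":0,"ay":0,"az":0,"gripper":1},
    {"dx":0,"dy":0,"dz":0.05,"ax":0,"ay":0,"az":0,"gripper":1},
    {"dx":0,"dy":0,"dz":0.05,"ax":0,"ay":0,"az":0,"gripper":1},
    {"dx":0,"dy":0,"dz":0.05,"ax":0,"ay":0,"az":0,"gripper":1},
    {"dx":0,"dy":0,"dz":0.05,"ax":0,"ay":0,"az":0,"gripper":1},
    {"dx":0,"dy":0,"dz":0.05,"ax":0,"ay":0,"az":0,"gripper":1},
    {"dx":0,"dy":0,"dz":0,"ax":0,"ay":0,"az":0,"gripper":1}
  ]
}}

```text
clock: 5.0
eef_pos: [502.6, -205.5, 63.4]
eef_rot: [3.141, -0.0, 2.064]
wrist_force: [1.0, -1.3, 2.1]
finger_gap: 0.4
finger_force: 1.1
```

Request:
{"api": "jog_arm", "payload": {
  "commands": [
    {"dx":0,"dy":0,"dz":0.03,"ax":0,"ay":0,"az":0,"gripper":1},
    {"dx":0,"dy":0,"dz":0.02,"ax":0,"ay":0,"az":0,"gripper":1},
    {"dx":0,"dy":0,"dz":0,"ax":0,"ay":0,"az":0,"gripper":1}
  ]
}}

```text
clock: 5.38
eef_pos: [502.5, -205.5, 61.4]
eef_rot: [3.142, -0.0, 2.064]
wrist_force: [2.1, -1.7, 3.0]
finger_gap: 0.7
finger_force: 1.5
```

Request:
{"api": "jog_arm", "payload": {
  "commands": [
    {"dx":0,"dy":0,"dz":0.025,"ax":0,"ay":0,"az":0,"gripper":1},
    {"dx":0,"dy":0,"dz":0,"ax":0,"ay":0,"az":0,"gripper":1}
  ]
}}

```text
clock: 5.62
eef_pos: [502.6, -205.6, 61.0]
eef_rot: [3.141, 0.0, 2.064]
wrist_force: [-0.2, -0.3, 10.7]
finger_gap: 0.5
finger_force: 5.2
```

Request:
{"api": "jog_arm", "payload": {
  "commands": [
    {"dx":0,"dy":0,"dz":0.02,"ax":0,"ay":0,"az":0,"gripper":1},
    {"dx":0,"dy":0,"dz":0,"ax":0,"ay":0,"az":0,"gripper":1}
  ]
}}

```text
clock: 5.88
eef_pos: [502.7, -205.7, 60.8]
eef_rot: [3.141, 0.001, 2.064]
wrist_force: [-3.2, 0.7, 17.3]
finger_gap: 0.6
finger_force: 8.9
```

The stop is met with the tips at 53 mm, as expected. I'll lift off and check.

Request:
{"api": "jog_arm", "payload": {
  "commands": [
    {"dx":0,"dy":0,"dz":-0.3,"ax":0,"ay":0,"az":0,"gripper":1},
    {"dx":0,"dy":0,"dz":-0.8,"ax":0,"ay":0,"az":0,"gripper":1},
    {"dx":0,"dy":0,"dz":-0.8,"ax":0,"ay":0,"az":0,"gripper":1},
    {"dx":0,"dy":0,"dz":0,"ax":0,"ay":0,"az":0.95,"gripper":1},
    {"dx":0,"dy":0,"dz":0,"ax":0,"ay":0,"az":0.95,"gripper":1},
    {"dx":0,"dy":0,"dz":0,"ax":0,"ay":0,"az":0.95,"gripper":1},
    {"dx":0,"dy":0,"dz":0,"ax":0,"ay":0,"az":0.85,"gripper":1},
    {"dx":0,"dy":0,"dz":0,"ax":0,"ay":0,"az":0,"gripper":1}
  ]
}}

```text
clock: 6.88
eef_pos: [502.2, -205.3, 135.4]
eef_rot: [-3.14, -0.0, 1.419]
wrist_force: [-0.2, 0.6, 0.2]
finger_gap: 0.4
finger_force: 0.0
```

```bash
python3 go.py 505.5 74.5 120
python3 - <<'E'
from cell import cams
import cv2
im=cams.camera("scene")["image"][:,:,::-1]
cv2.imwrite("pics/s2.png",cv2.resize(im[195:265,165:265],None,fx=6,fy=6,interpolation=cv2.INTER_CUBIC))
E
```

```text
clk 6.875 p [ 502.2 -205.3  135.4] rot [-3.14  -0.     1.419] gap 0.38849413463306953 F [-0.2  0.6  0.2]
rows of 40mm: [ 6.927 -0.977  0.391]
```

View pics/s2.png

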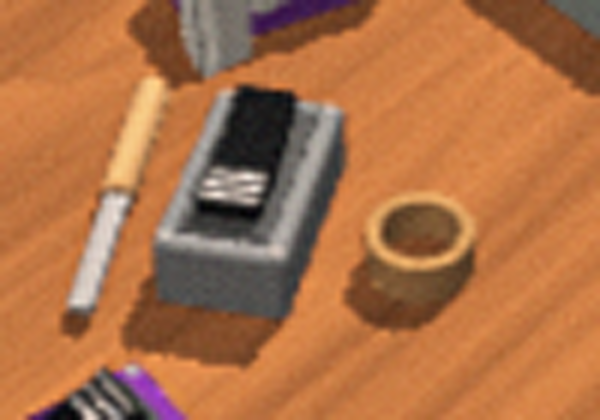

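The rocker is level at the ribbed end (232,185) with the smooth half up, and the box hasn't moved. Next is start.

Request:
{"api": "jog_arm", "payload": {
  "commands": [
    {"dx":0.9,"dy":-0.127,"dz":0,"ax":0,"ay":0,"az":0,"gripper":1},
    {"dx":0.9,"dy":-0.127,"dz":0,"ax":0,"ay":0,"az":0,"gripper":1},
    {"dx":0.9,"dy":-0.127,"dz":0,"ax":0,"ay":0,"az":0,"gripper":1},
    {"dx":0.9,"dy":-0.127,"dz":0,"ax":0,"ay":0,"az":0,"gripper":1},
    {"dx":0.9,"dy":-0.127,"dz":0,"ax":0,"ay":0,"az":0,"gripper":1},
    {"dx":0.9,"dy":-0.127,"dz":0,"ax":0,"ay":0,"az":0,"gripper":1},
    {"dx":0.9,"dy":-0.127,"dz":0,"ax":0,"ay":0,"az":0,"gripper":1},
    {"dx":0.62,"dy":-0.088,"dz":0,"ax":0,"ay":0,"az":0,"gripper":1},
    {"dx":0,"dy":0,"dz":0.5,"ax":0,"ay":0,"az":0,"gripper":1},
    {"dx":0,"dy":0,"dz":0,"ax":0,"ay":0,"az":0,"gripper":1}
  ]
}}

```text
clock: 8.18
eef_pos: [505.2, 74.1, 114.6]
eef_rot: [-3.139, 0.001, 1.421]
wrist_force: [-0.3, 0.1, 0.1]
finger_gap: 0.5
finger_force: 0.0
```

```bash
python3 go.py 505 74 80
python3 - <<'E'
from cell import cams
from h import *
import cv2
c=cams.camera("wrist");M=P(c)
for q in[(505,74,66),(517,148,53),(529,220,66)]:
    v=M@[*q,1];print((v[:2]/v[2]).round(1))
cv2.imwrite("pics/w3.png",c["image"][:,:,::-1])
E
```

```text
clk 8.175 p [505.2  74.1 114.6] rot [-3.139e+00  1.000e-03  1.421e+00] gap 0.48454223177137895 F [-0.3  0.1  0.1]
rows of 40mm: [-0.003 -0.002  0.866]
[263. 220.]
[264.  125.8]
[265.6  15.8]
```

View pics/w3.png

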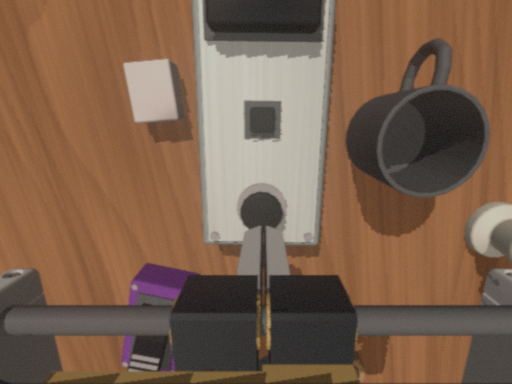

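Start is seen at (262,210) against a predicted (263,220), and stop at (263,120) against (264,126). I'll shift 3 mm forward along the row and press start.

Request:
{"api": "jog_arm", "payload": {
  "commands": [
    {"dx":0.075,"dy":0,"dz":0.3,"ax":0,"ay":0,"az":0,"gripper":1},
    {"dx":0,"dy":0,"dz":0.4,"ax":0,"ay":0,"az":0,"gripper":1},
    {"dx":0,"dy":0,"dz":0.25,"ax":0,"ay":0,"az":0,"gripper":1},
    {"dx":0,"dy":0,"dz":0.05,"ax":0,"ay":0,"az":0,"gripper":1},
    {"dx":0,"dy":0,"dz":0.05,"ax":0,"ay":0,"az":0,"gripper":1},
    {"dx":0,"dy":0,"dz":0.05,"ax":0,"ay":0,"az":0,"gripper":1},
    {"dx":0,"dy":0,"dz":0.05,"ax":0,"ay":0,"az":0,"gripper":1},
    {"dx":0,"dy":0,"dz":0.05,"ax":0,"ay":0,"az":0,"gripper":1},
    {"dx":0,"dy":0,"dz":0,"ax":0,"ay":0,"az":0,"gripper":1}
  ]
}}

```text
clock: 9.35
eef_pos: [506.6, 76.9, 67.5]
eef_rot: [3.141, -0.0, 1.418]
wrist_force: [-0.5, 0.7, -0.2]
finger_gap: 0.4
finger_force: 0.0
```

Request:
{"api": "jog_arm", "payload": {
  "commands": [
    {"dx":0,"dy":0,"dz":0.03,"ax":0,"ay":0,"az":0,"gripper":1},
    {"dx":0,"dy":0,"dz":0.02,"ax":0,"ay":0,"az":0,"gripper":1},
    {"dx":0,"dy":0,"dz":0,"ax":0,"ay":0,"az":0,"gripper":1}
  ]
}}

```text
clock: 9.72
eef_pos: [506.6, 76.9, 66.1]
eef_rot: [3.141, -0.0, 1.418]
wrist_force: [-2.7, -0.3, 8.0]
finger_gap: 0.9
finger_force: 4.3
```

Request:
{"api": "jog_arm", "payload": {
  "commands": [
    {"dx":0,"dy":0,"dz":0.015,"ax":0,"ay":0,"az":0,"gripper":1},
    {"dx":0,"dy":0,"dz":0,"ax":0,"ay":0,"az":0,"gripper":1}
  ]
}}

```text
clock: 9.98
eef_pos: [506.7, 76.9, 66.0]
eef_rot: [3.141, -0.0, 1.418]
wrist_force: [-6.1, -0.4, 15.0]
finger_gap: 0.3
finger_force: 7.5
```

Start is at its stop (tips at 58 mm, 15 N). I'll lift and move over the jog key.

Request:
{"api": "jog_arm", "payload": {
  "commands": [
    {"dx":0,"dy":0,"dz":-0.3,"ax":0,"ay":0,"az":0,"gripper":1},
    {"dx":0,"dy":0,"dz":-0.9,"ax":0,"ay":0,"az":0,"gripper":1},
    {"dx":0.9,"dy":0,"dz":0,"ax":0,"ay":0,"az":0,"gripper":1},
    {"dx":0.9,"dy":0,"dz":0,"ax":0,"ay":0,"az":0,"gripper":1},
    {"dx":0.9,"dy":0,"dz":0,"ax":0,"ay":0,"az":0,"gripper":1},
    {"dx":0.9,"dy":0,"dz":0,"ax":0,"ay":0,"az":0,"gripper":1},
    {"dx":0,"dy":0,"dz":0,"ax":0,"ay":0,"az":0,"gripper":1}
  ]
}}

```text
clock: 10.85
eef_pos: [528.3, 221.0, 113.0]
eef_rot: [-3.142, -0.0, 1.42]
wrist_force: [0.0, -0.9, -0.2]
finger_gap: 0.6
finger_force: 0.0
```

```bash
python3 go.py 529 222 80
python3 - <<'E'
from cell import cams
from h import *
import cv2
c=cams.camera("wrist");M=P(c)
for q in[(529,220,66)]:
    v=M@[*q,1];print((v[:2]/v[2]).round(1))
a=c["image"][:,:,::-1][100:300,160:380]
b=cams.camera("scene")["image"][:,:,::-1][140:215,235:330]
o=np.hstack([cv2.resize(a,(440,400)),cv2.resize(b,(360,400))[:,:360]])
cv2.imwrite("pics/w4.png",o)
E
```

```text
clk 10.85 p [528.3 221.  113. ] rot [-3.142 -0.     1.42 ] gap 0.6495647497109108 F [ 0.  -0.9 -0.2]
rows of 40mm: [0.027 0.013 0.826]
[264.1 221.5]
```

View pics/w4.png

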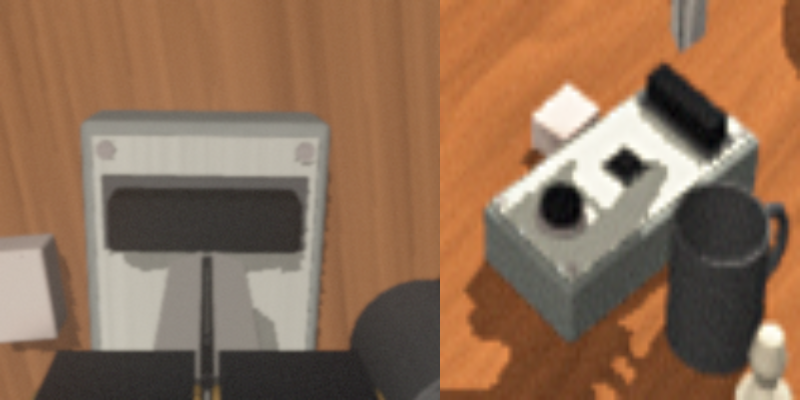

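The start cap now sits low. The jog bar centre in the wrist view is about (263,210), against a predicted 221, so I'll resolve that before pressing.

Run:
```python
from cell import cams
from h import *
import cv2
c=cams.camera("wrist");M=P(c)
W=c["world_to_cam"];print("campos",(-W[:3,:3].T@W[:3,3]).round(1),"zaxis",W[2,:3].round(3))
f=lambda x,y:(x/2+160,y/2+100)
for n,p,z in[("bar far",(206,190),66),("bar near",(206,250),66),("bar ctr",(206,220),66),("bar ctr",(206,220),62),("cons far",(206,118),45),("screwL",(106,150),45),("screwR",(305,152),45)]:
    print(n,onplane(M,f(*p),z).round(1))
tp=M@[528.3,221,105,1];tp=tp[:2]/tp[2];print("tip pred px crop",(tp-[160,100])*2)
g=c["image"].mean(2)[:,255:272].mean(1);print([(i,int(g[i])) for i in range(150,236,2)])
```

```text
campos [540.8 298.5 283.5] zaxis [-0.043 -0.27  -0.962]
bar far [531.5 240.4]
bar near [527.6 215.1]
bar ctr [529.6 228. ]
bar ctr [529.4 226.7]
cons far [535.4 266. ]
screwL [490.9 258.9]
screwR [575.2 245. ]
tip pred px crop [205.24858006 275.28029721]
[(150, 119), (152, 117), (154, 108), (156, 109), (158, 124), (160, 143), (162, 146), (164, 145), (166, 175), (168, 184), (170, 184), (172, 184), (174, 184), (176, 184), (178, 184), (180, 184), (182, 184), (184, 174), (186, 104), (188, 98), (190, 98), (192, 64), (194, 52), (196, 52), (198, 54), (200, 56), (202, 55), (204, 56), (206, 56), (208, 56), (210, 55), (212, 56), (214, 56), (216, 56), (218, 55), (220, 56), (222, 55), (224, 107), (226, 133), (228, 122), (230, 115), (232, 115), (234, 115)]
```

The two estimates give bar centre y of 221 to 227. y = 224 keeps the tips within the bar either way, so I'll press there.

Request:
{"api": "jog_arm", "payload": {
  "commands": [
    {"dx":0.075,"dy":0,"dz":0.3,"ax":0,"ay":0,"az":0,"gripper":1},
    {"dx":0,"dy":0,"dz":0.4,"ax":0,"ay":0,"az":0,"gripper":1},
    {"dx":0,"dy":0,"dz":0.2,"ax":0,"ay":0,"az":0,"gripper":1},
    {"dx":0,"dy":0,"dz":0.05,"ax":0,"ay":0,"az":0,"gripper":1},
    {"dx":0,"dy":0,"dz":0.05,"ax":0,"ay":0,"az":0,"gripper":1},
    {"dx":0,"dy":0,"dz":0.05,"ax":0,"ay":0,"az":0,"gripper":1},
    {"dx":0,"dy":0,"dz":0.05,"ax":0,"ay":0,"az":0,"gripper":1},
    {"dx":0,"dy":0,"dz":0,"ax":0,"ay":0,"az":0,"gripper":1}
  ]
}}

```text
clock: 12.0
eef_pos: [529.0, 222.2, 69.2]
eef_rot: [3.141, -0.0, 1.418]
wrist_force: [-1.7, -1.5, 4.3]
finger_gap: 0.3
finger_force: 2.0
```

Request:
{"api": "jog_arm", "payload": {
  "commands": [
    {"dx":0,"dy":0,"dz":0.04,"ax":0,"ay":0,"az":0,"gripper":1},
    {"dx":0,"dy":0,"dz":0,"ax":0,"ay":0,"az":0,"gripper":1}
  ]
}}

```text
clock: 12.25
eef_pos: [529.0, 222.2, 67.6]
eef_rot: [3.141, -0.0, 1.418]
wrist_force: [-1.2, -1.9, 4.2]
finger_gap: 0.7
finger_force: 2.5
```

Request:
{"api": "jog_arm", "payload": {
  "commands": [
    {"dx":0,"dy":0,"dz":0.04,"ax":0,"ay":0,"az":0,"gripper":1},
    {"dx":0,"dy":0,"dz":0.02,"ax":0,"ay":0,"az":0,"gripper":1},
    {"dx":0,"dy":0,"dz":0,"ax":0,"ay":0,"az":0,"gripper":1}
  ]
}}

```text
clock: 12.62
eef_pos: [529.1, 222.2, 66.1]
eef_rot: [3.141, -0.0, 1.418]
wrist_force: [-5.0, -2.8, 14.2]
finger_gap: 0.3
finger_force: 7.4
```

Request:
{"api": "jog_arm", "payload": {
  "commands": [
    {"dx":0,"dy":0,"dz":0.015,"ax":0,"ay":0,"az":0,"gripper":1},
    {"dx":0,"dy":0,"dz":0,"ax":0,"ay":0,"az":0,"gripper":1},
    {"dx":0,"dy":0,"dz":0,"ax":0,"ay":0,"az":0,"gripper":1}
  ]
}}

```text
clock: 13.0
eef_pos: [529.2, 222.2, 66.0]
eef_rot: [3.141, -0.0, 1.418]
wrist_force: [-7.9, -4.7, 20.1]
finger_gap: 0.8
finger_force: 10.0
```

```bash
python3 -c "
from cell import job;print(job.sign_off())"
```

```text
the job is handed in; nothing more can be done
None
```

The job is handed in: the rocker is switched on, start is fully in, and the jog key is held at its stop with about 20 N, after 13 s on the robot's clock; the sign-off call returned no verdict.

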